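# Show the webcam the index mark inside the trim-wheel gearbox

### The arm

A 7-joint arm with a two-finger parallel gripper is mounted at the origin on the work surface. World frame = base frame: x ahead of the robot, y to its left, z up, the work surface at z = 0. Lengths are in mm, angles in rad, forces in N, time in s.
With the tool pointing down it reaches from about 400 to 850 mm from the base axis. Payload 4.4 kg.
Tool frame: the origin (TCP) lies midway between the tips of the shut fingers; the grasp point (between the pads) lies 19 mm behind it (grasp_offset is the distance from the TCP to the grasp point, in mm); z points along the fingers, y is the line along which they close (so a half turn about z gives the same grasp; the last joint's range is limited). The gripper opens to 94 mm and grips with 3 to 60 N. Pads are 16 mm wide; open, the fingers measure 119 mm over their backs; the gripper's body (75 mm by 177 mm) begins 78 mm behind the grasp point.
Start: joints at [-1.19, 0.628, 0.038, 1.517, -0.027, 0.996, -0.02], TCP at [280.832, 586.218, 205.478] pointing down, gripper open.
Joint ranges: [-3.06, 3.06], [-0.37, 2.12], [-1.25, 1.32], [0.18, 2.47], [-1.1, 4.24], [0.23, 1.98], [-2.94, 2.94]. Speed limits (rad/s): [2.57, 2.57, 3.14, 3.14, 3.14, 3.14, 3.14].

### API

Orientations are given as a unit quaternion [x, y, z, w].
In Python, from plant import * gives the robot as it stands. The module is installed in compiled form; this text tells all that it offers.
- The arm moves only by the tool send_rows, never from a script. Its argument "moves" is text: rows parted by semicolons, each of 6 numbers parted by spaces: the shift along the tool's x, y, z in mm, then the turn, a rotation vector about the tool's x, y, z in degrees. A call has 1 to 8 rows; each row is the pose to reach, as a shift and turn from the pose commanded when the call began, along the tool's axes at that moment; what a row does not reach only later rows make up. A row lasts 1/8 s, in which the tool goes at most 62.5 mm and 10.7 degrees, less where a joint would pass 70% of its speed; a pose out of reach is approached as far as the arm can. A call with a gripper value outside its range is refused whole. "hand" is the opening, from 0 (shut) to 1 (fully open), set as the call begins (left out, the last holds). The fingers move at their own pace and stop on an object; "force" is the grip in N (left out, the last holds). Time passes only in rows, so rows that repeat a pose let the fingers close. It gives the time, the measured TCP pose, the force, the opening and the grip force at its end, in the units of the state.
- get_state(): the state, without advancing time (a new reading comes with each control period).
- camera(name): name is "scene" or "top" or "wrist"; returns a dict with "image" (384x512x3 uint8, red, green, blue), "fx", "fy", "cx", "cy" (pixels), "R" (3x3) and "t" (3): a world point X has camera coordinates R X + t. Camera axes: x right, y down, z forward; pixel columns grow to the right and rows downward; lengths in mm; the calibration is good to about 2 mm. The wrist camera is an equidistant fisheye: a pixel r from the principal point sees the ray r / f radians off the axis. A picture is of the moment at which its call begins. There is no depth.
- sign_off(): hands the job in; it is judged then, once.
The state is a dict: "t": time; "joint_pos": joint angles; "qvel": joint speeds; "effort": joint torques, N m; "tcp_pos": TCP position; "tool_rot": TCP orientation; "contact_force": force on the tool from outside, world axes, zero at the start; "ft_torque": the same for the moment, N m; "width": opening from 0.0 (shut) to 1.0 (fully open); "finger_force": force on a finger pad.
Only numpy, scipy, OpenCV 4.12 (cv2) and the standard library are available. Lean on these libraries where they do the work, as an engineer would, in place of code of your own. Each camera call takes 0.05 s, during which the arm holds its last target. There are 200 camera calls.

### The job

Lift the loose lid off the gearbox housing by its knob and set it down, knob up, in the middle of the mouse pad. Then pick up the inspection mirror by its handle and hold it, handle upright, straight above the mark on the housing floor and level with the webcam's lens, turned so that its face looks at the webcam and the webcam sees the mark in it. Finish while holding the mirror still in the air at that angle, and leave the webcam, mouse, keypad and mug alone.

Things in the scene. Friction and masses are not known exactly. Their poses are not given: they have to be found in the camera images.
- housing: Fixed grey open-topped box, 130 x 130 mm, 90 mm high, walls and floor 6 mm; a black trim wheel (88 mm across) sits upright on its +x side, reaching 88 mm from the centre. Origin: centre of its underside, on the desk; z up.
- lid: Loose square grey lid on the housing, about 0.2 kg: plate 136 x 136 x 5 mm over a 110 x 110 x 6 mm lip that sits in the mouth with 4 mm play all round. Round black knob in the middle, 26 mm across, from 21 to 47 mm above the origin, on an 18 mm stem; the plate's top is 11 mm above the origin. Origin: centre of the lip's underside; z up through the knob.
- pad: Fixed black mouse pad flat on the desk, 200 x 200 x 4 mm, to the robot's left or right. Origin: centre of its underside.
- mark: White disc, 32 mm across, with a black cross on top, fixed somewhere on the housing's floor (hidden by the lid at first). Origin: centre of its underside, 7 mm above the desk; it is 7 mm thick.
- mirror: Loose inspection mirror, about 0.13 kg, standing upright on two wire feet on the side opposite the pad. A 60 x 60 mm flat mirror plate tilted 45 degrees, an upright handle rising from its back. Feet and plate span x -27 to 29, y -32 to 32, z 0 to 57 mm. Origin: on the desk, 30 mm below the centre of the reflecting face; z up along the handle, the face looks to -x and down.
- mirror_face (a point): Centre of the mirror's reflecting face, 30 mm above the mirror's origin; axes as the mirror's. The face looks down and to -x (normal along -x-z), so a camera straight ahead on its -x side sees in it what is straight below.
- mirror_grip (a point): Middle of the mirror's handle grip, 120 mm above the mirror's origin, at x = +4 mm; axes as the mirror's. The black grip is 16 x 16 mm, faces square to x and y, and runs from 75 to 155 mm above the origin.
- webcam_lens (a point): Front of the lens of the webcam, a black bar 85 mm wide, 34 mm high, on a post (foot 76 mm across) that stands on the desk beyond the housing, about 0.2 m from its middle, looking level at the space above it. The lens is 150 to 200 mm above the desk, differing each time.
- webcam: The webcam with its post, fixed to the desk. Its origin is only a reference point on the desk, in or near the housing: the lens and post stand about 0.20 m from it along its +x.
- mouse: Bystander: black computer mouse, 105 x 60 x 32 mm. Origin: centre of its underside.
- keypad: Bystander: black key box, 85 x 125 x 25 mm, with grey keys. Origin: centre of its underside.
- mug: Bystander: white mug, 80 mm across, 95 mm high. Origin: centre of its underside.
Mind the look-alikes: they are no part of the job. What is shaped like the housing but purple is not meant.

How it is judged (in metres and radians):
On the way, in this order (a step that is already met when the one before it is completed fails the run):
1. the lid lies released on the mouse pad, knob up (horizontal distance between lid and pad below 0.05 m and height (world z) of lid below 0.012 m and angle between lid's own z axis and vertical below 0.08 rad and contact force between lid and the fingers below 0.05 N and linear speed of lid below 0.03 m/s), for 0.2 s.
2. the mirror is lifted in the fingers (contact force between mirror and the fingers above 0.5 N and height (world z) of mirror_face above 0.11 m), for 0.2 s.
At the end, for the whole second after the job is handed in: Lid flat and released on the pad, centres within 50 mm. Fingers hold the mirror still in the air, touching nothing else, handle within 0.12 rad of upright; from its face the lens is straight ahead (-x) within 25 mm sideways and 22 mm in height, the mark straight below within 18 mm in x and y (all of step 1 and all of step 2 and angle between mirror's own z axis and vertical below 0.12 rad and y of webcam_lens in the frame of mirror_face between -0.025 and 0.025 m and z of webcam_lens in the frame of mirror_face between -0.022 and 0.022 m and x of webcam_lens in the frame of mirror_face below -0.1 m and x of mark in the frame of mirror_face between -0.018 and 0.018 m and y of mark in the frame of mirror_face between -0.018 and 0.018 m and linear speed of mirror below 0.02 m/s and angular speed of mirror below 0.1 rad/s and contact force between mirror and housing below 0.05 N and contact force between mirror and webcam below 0.05 N); the arm keeps its last pose, push and grip.
It fails at once if the lid is dropped from a height (height (world z) of lid above 0.03 m and contact force between lid and the fingers below 0.05 N and linear speed of lid above 0.4 m/s).
It fails at once if the mirror is knocked over (angle between mirror's own z axis and vertical above 0.9 rad).
It fails at once if the webcam is knocked (contact force between webcam and anything else above 3 N).
It fails at once if a bystander is disturbed (distance of any of mouse, keypad, mug from where it was at the start of the episode above 0.02 m).
It also fails if it takes over 64 s, if anything falls off the work surface, if the arm or the gripper's body presses on something with over 40 N, if the wrist force passes 120 N, or if a joint passes its speed limit or range.

## Working session

There is one attempt and no reset: what is moved stays moved. The work goes in short steps, Python scripts to look and compute and a tool call to move; the robot and the scene stay as the last step left them, time stands still between calls to the robot, and variables do not carry over. Pictures are saved under pics/ and viewed, at most 10 in all, crops included, and the job is handed in when it is done.

Besides the shell and the picture viewer there is one more tool, called as a command line: name --argument value ..., lists and objects as JSON in quotes. send_rows: Moves the arm, as the interface text tells. Its arguments: {"type":"object","properties":{"moves":{"type":"string"},"hand":{"type":"number"},"force":{"type":"number"}},"required":["moves"]}

```bash
mkdir -p pics && python3 - <<'E'
from plant import *
import cv2,pickle,numpy as np
d={}
for n in("scene","top","wrist"):
    c=camera(n);d[n]=c
    print(n,c["fx"],c["cx"],c["cy"],np.round(c["R"],3).tolist(),np.round(c["t"],1))
pickle.dump(d,open("c0.pkl","wb"))
im=np.hstack([d["scene"]["image"],d["top"]["image"]])[:,:,::-1]
cv2.imwrite("pics/a.png",cv2.resize(np.vstack([d["scene"]["image"],d["top"]["image"]])[:,:,::-1],(400*1,600)))
cv2.imwrite("pics/scene.png",d["scene"]["image"][:,:,::-1]);cv2.imwrite("pics/top.png",d["top"]["image"][:,:,::-1])
s=get_state();print(s["tcp_pos"],s["tool_rot"],s["t"])
E
```

```text
scene 369.0494924699809 256.8623927530657 188.97689435484864 [[-0.381, 0.924, -0.019], [0.6, 0.232, -0.766], [-0.704, -0.303, -0.642]] [ 123.8 -240.8 1480. ]
top 346.46645843479206 257.10302151326636 200.2752813379759 [[0.062, -0.998, 0.003], [-0.975, -0.061, -0.215], [0.214, 0.01, -0.977]] [  76.1  550.5 1024.7]
wrist 297.3186396354542 252.66414042387137 194.84825361576017 [[0.431, 0.902, -0.001], [0.876, -0.418, 0.239], [0.215, -0.104, -0.971]] [-648.6  -26.1  390.5]
[280.61592862 585.75513139 204.78368915] [ 2.21542883e-01  9.75150368e-01 -6.98624737e-04 -1.51344367e-04] 0.15
```

View pics/scene.png

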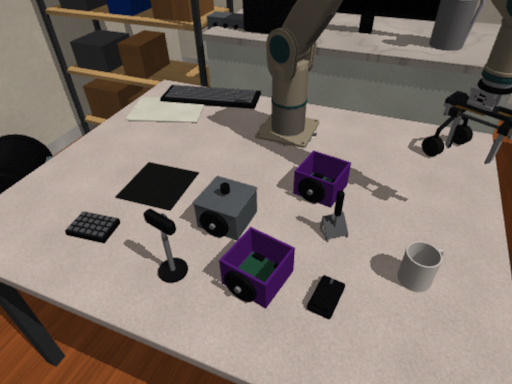

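View pics/top.png

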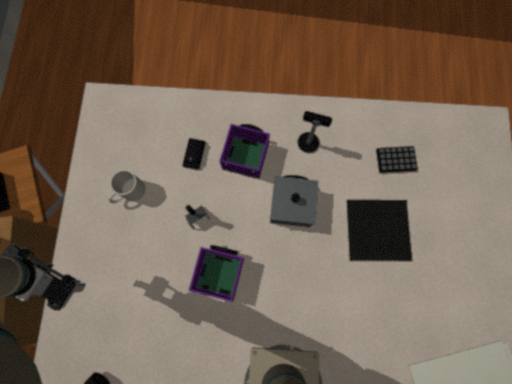

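The scene picture shows the grey lidded box at (225,205) with its knob at (225,188). The pad is at (160,184), the webcam head at (158,222), the mirror at (337,220), and two purple open boxes at (322,178) and (258,265). In the top picture the lid is at (296,200), the pad at (379,230), the mirror at (197,214) and the webcam head at (317,118).

Look-alikes (top pixels):
- **Housing:** purple boxes at (245,150) and (217,273) are not it. The grey one at (296,200) is.
- **Pad:** the keypad at (397,159) and the paper at (460,370) are not it. The black square at (379,230) is.
- **Mirror:** the mouse at (194,154) is not it. The handle with a plate at (197,214) is.

```bash
cat > h.py <<'E'
import numpy as np,cv2,pickle
def ray(c,u,v,fish=False):
    x=np.array([(u-c["cx"])/c["fx"],(v-c["cy"])/c["fy"]])
    if fish:
        r=np.hypot(*x); d=np.array([*(x/r*np.sin(r)),np.cos(r)]) if r>0 else np.array([0,0,1.])
    else: d=np.array([*x,1.])
    R=np.array(c["R"]);d=R.T@d
    return -R.T@np.array(c["t"]),d/np.linalg.norm(d)
def plane(c,u,v,z,fish=False):
    o,d=ray(c,u,v,fish);return o+d*(z-o[2])/d[2]
def tri(*rs):
    A=0;b=0
    for o,d in rs:
        P=np.eye(3)-np.outer(d,d);A=A+P;b=b+P@o
    X=np.linalg.solve(A,b);return X,[round(float(np.linalg.norm((np.eye(3)-np.outer(d,d))@(X-o))),1) for o,d in rs]
def proj(c,X):
    p=np.array(c["R"])@np.array(X,float)+c["t"];return c["cx"]+c["fx"]*p[0]/p[2],c["cy"]+c["fy"]*p[1]/p[2]
E
python3 - <<'E'
from h import *
d=pickle.load(open("c0.pkl","rb"))
t=d["top"];s=d["scene"]
def crop(c,x0,y0,w,h,k):return cv2.resize(c["image"][y0:y0+h,x0:x0+w,::-1],None,fx=k,fy=k,interpolation=cv2.INTER_CUBIC)
A=crop(t,260,100,80,60,5);B=crop(t,260,170,80,60,5)
C=crop(s,130,200,80,60,5)
D=np.hstack([crop(s,315,180,40,60,5),crop(t,180,190,40,60,5)])
cv2.imwrite("pics/crop.png",np.vstack([np.hstack([A,B]),np.hstack([C,D])]))
g=cv2.cvtColor(t["image"],cv2.COLOR_RGB2GRAY)
m=np.uint8(g<45)[:,:]; 
for cc in cv2.findContours(m,0,2)[0]:
    if cv2.contourArea(cc)>1500 and cc[:,0,0].mean()>330:
        r=cv2.minAreaRect(cc);print("pad",r);P=np.array([plane(t,*p,4) for p in cv2.boxPoints(r)]);print(P.round(),P.mean(0).round(1))
hsv=cv2.cvtColor(t["image"],cv2.COLOR_RGB2HSV)
print(t["image"][200,280],t["image"][215,300],t["image"][235,330])
E
```

```text
pad ((379.0, 230.0), (58.0, 62.0), 90.0)
[[ 573. -188.    4.]
 [ 586. -392.    4.]
 [ 397. -386.    4.]
 [ 384. -189.    4.]] [ 485. -289.    4.]
pad ((452.5, 20.5), (41.0, 117.0), 90.0)
[[1363. -357.    4.]
 [1392. -799.    4.]
 [1213. -783.    4.]
 [1186. -353.    4.]] [1288.3 -573.1    4. ]
[81 84 81] [76 79 79] [150 138 126]
```

View pics/crop.png

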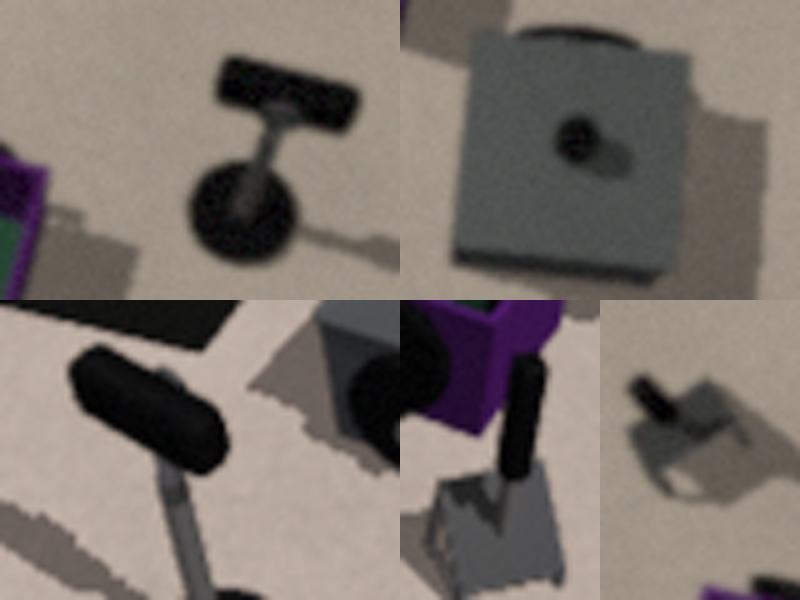

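The crops show these points:
- **Webcam:** head centre at top px (318,119) and scene px (160,222), foot at top px (309,142).
- **Lid:** grey plate with its knob at top px (295.6,198).
- **Mirror:** grip end at scene (340.6,192) and top (188,207), with the back of the plate towards the scene camera.

The grey housing choice is confirmed.

```bash
python3 - <<'E'
from h import *
d=pickle.load(open("c0.pkl","rb"))
t=d["top"];s=d["scene"]
B=lambda x,y:(260+(x-400)/5-.4,170+y/5-.4)
L=np.array([plane(t,*B(*p),95) for p in((475,32),(692,55),(672,270),(455,248))]);print("lid",L.round(),L.mean(0).round(1))
e=np.diff(np.vstack([L,L[:1]]),axis=0)[:,:2];print(np.hypot(*e.T).round(),np.degrees(np.arctan2(e[:,1],e[:,0])).round(1))
print("knob top",plane(t,*B(578,138),131), tri(ray(t,*B(578,140)),ray(s,225,188)))
print("webcam head",tri(ray(t,317.4,118.6),ray(s,159.2,221.6)),"foot",plane(t,308.4,142,5))
for n,(a,b),(u,v) in(("head end lo",(260+235/5-.4,100+80/5-.4),(130+205/5-.4,200+(435-300)/5-.4)),("end hi",(260+342/5-.4,100+110/5-.4),(130+97/5-.4,200+(380-300)/5-.4))):
    print(n,tri(ray(t,a,b),ray(s,u,v)))
print("grip top",tri(ray(t,187.6,206.2),ray(s,340.2,191.2)),"grip bot",tri(ray(t,192,212),ray(s,337.2,214.6)))
S=lambda x,y:(315+(x-400)/5-.4,180+(y-300)/5-.4);T=lambda x,y:(180+(x-600)/5-.4,190+(y-300)/5-.4)
for p in((438,482),(545,460),(460,600),(563,580)):print("mir sc",plane(s,*S(*p),52).round(),plane(s,*S(*p),9).round())
for p in((706,378),(630,430),(748,440),(672,495)):print("mir top",plane(t,*T(*p),52).round(),plane(t,*T(*p),9).round())
E
```

```text
lid [[616.  61.  95.]
 [610. -72.  95.]
 [476. -64.  95.]
 [482.  66.  95.]] [546.2  -2.3  95. ]
[134. 134. 130. 135.] [-92.7 176.3  87.7  -2.1]
knob top [545.1577725   -1.03627849 131.        ] (array([547.02809602,  -1.91694768, 116.82459931]), [0.6, 0.6])
webcam head (array([773.58431146, -51.29015959, 179.26165112]), [0.7, 0.7]) foot [771.25578459 -51.3902662    5.        ]
head end lo (array([779.43789882, -18.13759773, 181.3978127 ]), [1.8, 1.8])
end hi (array([766.14742748, -83.0367076 , 180.03062711]), [0.1, 0.1])
grip top (array([494.00201114, 303.66460149, 156.76402679]), [1.0, 1.0]) grip bot (array([492.54075978, 305.91884079,  73.65880127]), [1.1, 1.1])
mir sc [490. 265.  52.] [446. 257.   9.]
mir sc [452. 316.  52.] [405. 312.   9.]
mir sc [571. 298.  52.] [532. 292.   9.]
mir sc [538. 344.  52.] [496. 341.   9.]
mir top [519. 286.  52.] [528. 294.   9.]
mir top [483. 330.  52.] [490. 339.   9.]
mir top [482. 256.  52.] [489. 262.   9.]
mir top [444. 300.  52.] [450. 308.   9.]
```

```bash
cat > g.py <<'E'
import sys,numpy as np
from plant import *
from scipy.spatial.transform import Rotation as Ro
def goal(x,y,z,psi):
    s=get_state();R=Ro.from_quat(s["tool_rot"]);p=np.radians(psi)
    G=np.array([[-np.sin(p),np.cos(p),0],[np.cos(p),np.sin(p),0],[0,0,-1]])
    print("shift",(R.inv().apply(np.array([x,y,z])-s["tcp_pos"])).round(1),"turn",(R.inv()*Ro.from_matrix(G)).as_rotvec(degrees=True).round(2))
    yv=R.apply([0,1,0]);print("at",np.round(s["tcp_pos"],1),"psi",round(float(np.degrees(np.arctan2(yv[1],yv[0]))),1),"t",s["t"],"w",round(float(s["width"]),3),"j",np.round(s["joint_pos"],2),"F",np.round(s["contact_force"],1),"ff",np.round(s["finger_force"],1))
if __name__=="__main__": goal(*map(float,sys.argv[1:5]))
E
python3 g.py 546 -1.5 230 0
```

```text
shift [-493.1 -415.   -24.6] turn [-7.00e-02  5.00e-02  6.44e+01]
at [280.6 585.8 204.8] psi 64.4 t 0.15 w 1.001 j [-1.19  0.63  0.04  1.52 -0.03  1.   -0.02] F [-0.2  0.6 -0. ] ff 0.0
```

send_rows --moves "0 0 -25 0 0 0; -49 -41 -45 0 0 8; -98 -82 -45 0 0 16; -147 -123 -45 0 0 24; -196 -165 -45 0 0 32; -246 -207 -45 0 0 40; -290 -243 -45 0 0 48; -330 -277 -45 0 0 56" --hand 1

```text
t: 1.15
tcp_pos: [459.4, 191.8, 250.6]
tool_rot: [0.655, 0.755, 0.0, 0.0]
contact_force: [2.4, 0.6, -0.8]
width: 1.0
finger_force: 0.0
```

```bash
python3 g.py 546 -1.5 220 0
```

```text
shift [-203.6   58.5   30.6] turn [ 0.02 -0.01  8.12]
at [459.4 191.8 250.6] psi 8.1 t 1.15 w 1.0 j [-0.71  0.37  0.36  1.88 -0.16  0.92 -0.14] F [ 2.4  0.6 -0.8] ff 0.0
```

send_rows --moves "-50 15 8 0 0 3; -100 29 15 0 0 5; -150 44 23 0 0 8; -185 54 28 0 0 8; -204 58 31 0 0 8; -204 58 31 0 0 8; -204 58 31 0 0 8"

```text
t: 2.02
tcp_pos: [545.5, 1.8, 219.3]
tool_rot: [0.704, 0.71, 0.0, -0.001]
contact_force: [0.8, -0.2, -0.3]
width: 1.003
finger_force: 0.0
```

```bash
python3 - <<'E'
from g import *
from h import *
goal(546,-1.5,102,0)
c=camera("wrist");pickle.dump(c,open("w1.pkl","wb"))
cv2.imwrite("pics/w1.png",c["image"][:,:,::-1])
o=-np.array(c["R"]).T@c["t"];print(o)
def pf(c,X):
    p=c["R"]@np.array(X,float)+c["t"];r=np.arctan2(np.hypot(p[0],p[1]),p[2]);q=p[:2]/np.hypot(p[0],p[1])*r
    return c["cx"]+c["fx"]*q[0],c["cy"]+c["fy"]*q[1]
print(pf(c,[546,-1.5,131]),pf(c,[773,-51,180]))
E
```

```text
shift [ -3.4   0.5 117.3] turn [-0.04 -0.05  0.47]
at [545.5   1.8 219.3] psi 0.5 t 2.025 w 1.003 j [-0.32  0.49  0.39  1.8  -0.23  0.9   0.19] F [ 0.8 -0.2 -0.3] ff 0.0
[544.65170149  69.52777911 399.66421542]
(np.float64(253.2367326573084), np.float64(200.65322980171985)) (np.float64(473.15588091253176), np.float64(260.0727439018129))
```

View pics/w1.png

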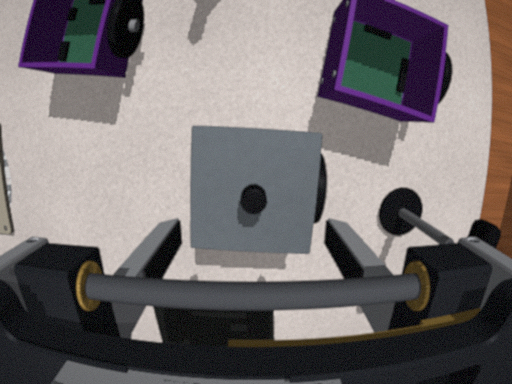

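The wrist view shows the lid plate with its knob at (254,198) and the fingers astride it. The webcam head shows at (485,237), partly hidden behind the gripper. The knob sits about 2 mm further in +y than I first estimated.

send_rows --moves "-1.5 0.5 30 0 0 0.5; -1.5 0.5 60 0 0 0.5; -1.5 0.5 90 0 0 0.5; -1.5 0.5 108 0 0 0.5; -1.5 0.5 116 0 0 0.5; -1.5 0.5 116 0 0 0.5"

```text
t: 2.82
tcp_pos: [546.3, -0.2, 103.5]
tool_rot: [0.707, 0.707, -0.0, -0.0]
contact_force: [-0.6, -0.4, 0.8]
width: 0.999
finger_force: 0.0
```

send_rows --moves "0 0 0 0 0 0; 0 0 0 0 0 0; 0 0 0 0 0 0; 0 0 0 0 0 0; 0 0 0 0 0 0; 0 0 0 0 0 0" --hand 0 --force 25

```text
t: 3.58
tcp_pos: [546.4, -1.0, 103.4]
tool_rot: [0.708, 0.706, -0.0, -0.0]
contact_force: [1.1, 0.3, -0.4]
width: 0.397
finger_force: 0.0
```

send_rows --moves "0 0 0 0 0 0; 0 0 0 0 0 0; 0 0 0 0 0 0; 0 0 0 0 0 0"

```text
t: 4.08
tcp_pos: [546.2, -1.0, 103.4]
tool_rot: [0.708, 0.706, -0.0, -0.0]
contact_force: [-0.7, 0.0, 0.8]
width: 0.269
finger_force: 25.0
```

send_rows --moves "0 0 -5 0 0 0; 0 0 -15 0 0 0; 0 0 -30 0 0 0; 0 0 -50 0 0 0; 0 0 -70 0 0 0; 0 0 -80 0 0 0; 0 0 -80 0 0 0"

```text
t: 4.95
tcp_pos: [546.9, -1.0, 184.4]
tool_rot: [0.708, 0.707, 0.001, 0.001]
contact_force: [-0.2, -1.4, -3.0]
width: 0.269
finger_force: 25.0
```

```bash
python3 - <<'E'
from g import *
from h import *
goal(485,-289,183,-30)
c=camera("top");pickle.dump(c,open("t1.pkl","wb"))
A=cv2.resize(c["image"][170:230,260:340,::-1],None,fx=5,fy=5,interpolation=2)
c=camera("wrist");pickle.dump(c,open("w2.pkl","wb"))
B=cv2.resize(c["image"][:,:,::-1],(400,300))
cv2.imwrite("pics/l.png",np.hstack([A,B]))
E
```

```text
shift [-288.1  -61.5    1.2] turn [ 0.1  -0.04 29.91]
at [546.9  -1.  184.4] psi -0.1 t 4.95 w 0.269 j [-0.3   0.53  0.38  1.84 -0.26  0.82  0.21] F [-0.2 -1.4 -3. ] ff 25.0
```

View pics/l.png

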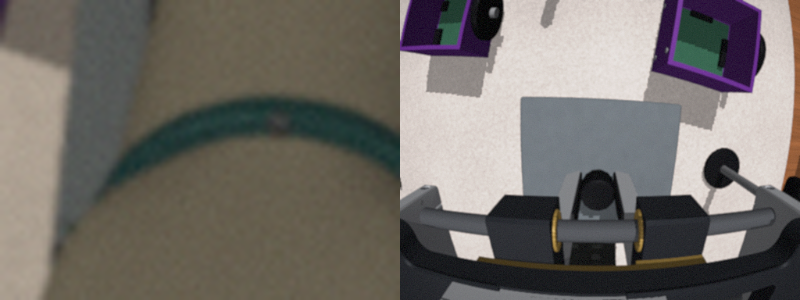

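The lid is held: the plate fills wrist view (600,150) and rises with the fingers. The top view is blocked by the arm. Carrying the lid to the pad.

send_rows --moves "-20 -4 0 0 0 2; -60 -13 0 0 0 6; -105 -22 0 0 0 11; -150 -32 0 0 0 15; -195 -42 0 0 0 20; -240 -51 0 0 0 25; -270 -58 0 0 0 28; -288 -61 0 0 0 30"

```text
t: 6.05
tcp_pos: [482.8, -291.9, 183.1]
tool_rot: [0.868, 0.497, -0.001, -0.0]
contact_force: [-0.2, 0.7, -2.6]
width: 0.275
finger_force: 25.0
```

send_rows --moves "0 0 10 0 0 0; 0 0 35 0 0 0; 0 0 65 0 0 0; 0 0 95 0 0 0; 0 0 120 0 0 0; 0 0 138 0 0 0; 0 0 146 0 0 0; 0 0 150 0 0 0"

```text
t: 7.05
tcp_pos: [485.2, -288.7, 33.3]
tool_rot: [0.866, 0.499, 0.0, 0.0]
contact_force: [-0.5, 0.2, -2.3]
width: 0.271
finger_force: 25.0
```

```bash
python3 - <<'E'
from g import *
from h import *
goal(485,-289,23.5,-30)
c=camera("wrist");pickle.dump(c,open("w3.pkl","wb"));c["image"]
cv2.imwrite("pics/w3.png",c["image"][:,:,::-1])
E
```

```text
shift [-0.4 -0.   9.8] turn [ 0.01 -0.01 -0.07]
at [ 485.2 -288.7   33.3] psi -30.1 t 7.05 w 0.271 j [ 0.26  0.79  0.36  1.9  -0.5   0.55  0.44] F [-0.5  0.2 -2.3] ff 25.0
```

View pics/w3.png

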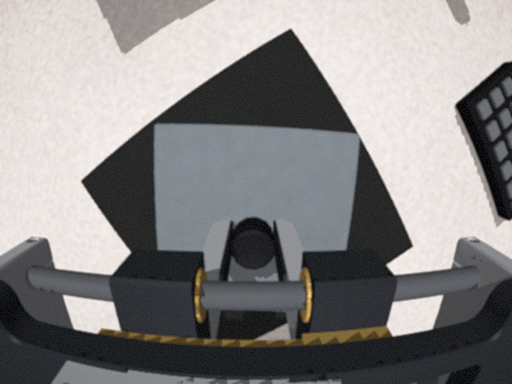

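The wrist view shows the lid over the pad, whose corners are at (292,30), (82,181) and (411,244). The keypad at (490,140) is clear. Lowering the rest.

send_rows --moves "0 0 4 0 0 0; 0 0 7 0 0 0; 0 0 9 0 0 0; 0 0 10 0 0 0; 0 0 10.5 0 0 0; 0 0 10.5 0 0 0"

```text
t: 7.85
tcp_pos: [485.0, -288.9, 23.4]
tool_rot: [0.866, 0.499, 0.0, 0.0]
contact_force: [-1.8, 1.1, 4.3]
width: 0.272
finger_force: 25.0
```

send_rows --moves "0 0 0 0 0 0; 0 0 0 0 0 0; 0 0 0 0 0 0; 0 0 0 0 0 0; 0 0 0 0 0 0; 0 0 0 0 0 0" --hand 1

```text
t: 8.6
tcp_pos: [484.9, -288.9, 22.9]
tool_rot: [0.866, 0.499, -0.0, -0.0]
contact_force: [0.3, 0.0, -0.2]
width: 0.87
finger_force: 0.0
```

send_rows --moves "0 0 -20 0 0 0; 0 0 -60 0 0 0; 0 0 -110 0 0 0; 0 0 -160 0 0 0; 0 0 -200 0 0 0; 0 0 -230 0 0 0; 0 0 -230 0 0 0"

```text
t: 9.48
tcp_pos: [486.0, -289.8, 255.2]
tool_rot: [0.866, 0.499, 0.001, 0.002]
contact_force: [-0.6, -0.1, -0.7]
width: 1.0
finger_force: 0.0
```

```bash
python3 - <<'E'
from g import *
from h import *
goal(520,60,300,-45)
im=[]
for n in("scene","top","wrist"):
    c=camera(n);pickle.dump(c,open(n+"4.pkl","wb"));im.append(c["image"][:,:,::-1])
a=cv2.resize(im[0][150:270,100:260],(400,300));b=cv2.resize(im[1][160:280,240:440],(400,300))
cv2.imwrite("pics/p4.png",np.vstack([np.hstack([a,b]),np.hstack([cv2.resize(im[2],(400,300)),np.zeros((300,400,3),np.uint8)])]))
E
```

```text
shift [ 319.7 -145.8  -45.4] turn [ 0.27 -0.06 14.91]
at [ 486.  -289.8  255.2] psi -30.1 t 9.475 w 1.0 j [ 0.12  0.5   0.57  1.71 -0.31  1.02  0.27] F [-0.6 -0.1 -0.7] ff 0.0
```

View pics/p4.png

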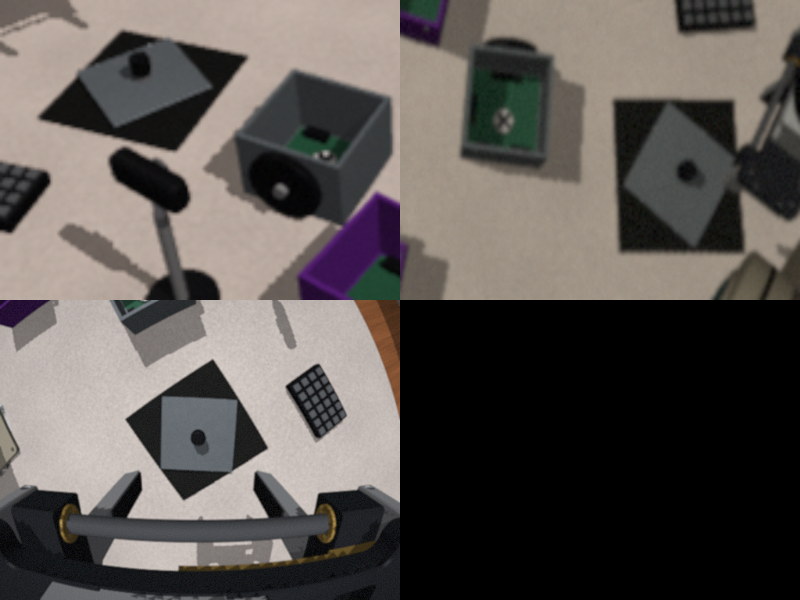

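The lid lies flat, knob up, centred on the pad. The scene and top views show the mark in the open housing, near full-image top px (292,208). The next stop is a viewpoint over the housing and webcam, on the way to the mirror.

```bash
python3 - <<'E'
from g import *
from h import *
goal(650,-130,245,0)
t=pickle.load(open("top4.pkl","rb"))
I=t["image"].astype(int);m=np.zeros(I.shape[:2],np.uint8);m[200:217,284:300]=255*(I[200:217,284:300].min(2)>85)
n,l,st,ce=cv2.connectedComponentsWithStats(m);print(st,ce)
for c in ce[1:]:print(plane(t,*c,14))
E
```

```text
shift [219.9  64.1   6.7] turn [ -0.12  -0.05 -30.09]
at [ 484.3 -288.2  251.8] psi -30.1 t 9.625 w 0.999 j [ 0.12  0.51  0.56  1.71 -0.31  1.02  0.27] F [-0.2 -0.1 -0.1] ff 0.0
[[     0      0    512    384 196582]
 [   291    204      3      3      7]
 [   291    206      6      7     19]] [[255.49501989 191.49780753]
 [292.         204.71428571]
 [293.57894737 209.31578947]]
[547.00907459  -3.46736513  14.        ]
[532.0848505  -9.2058143  14.       ]
```

send_rows --moves "30 9 0 0 0 -5; 70 20 2 0 0 -12; 115 34 4 0 0 -20; 160 47 6 0 0 -26; 195 57 7 0 0 -30; 220 64 7 0 0 -30; 220 64 7 0 0 -30; 220 64 7 0 0 -30"

```text
t: 10.62
tcp_pos: [649.7, -131.1, 245.1]
tool_rot: [0.708, 0.707, -0.001, -0.001]
contact_force: [-0.3, -0.1, 0.3]
width: 0.997
finger_force: 0.0
```

```bash
python3 - <<'E'
from g import *
from h import *
goal(650,-130,245,0)
for n in("scene","top","wrist"):
    c=camera(n);pickle.dump(c,open(n+"5.pkl","wb"))
cv2.imwrite("pics/w5.png",cv2.resize(c["image"][0:240,:,::-1],(800,375)))
print(-np.array(c["R"]).T@c["t"])
E
```

```text
shift [1.1 0.3 0.1] turn [-0.11  0.03 -0.08]
at [ 649.7 -131.1  245.1] psi -0.1 t 10.625 w 0.997 j [-0.07  0.64  0.4   1.43 -0.26  1.12  0.37] F [-0.3 -0.1  0.3] ff 0.0
[649.62113595 -63.97186402 426.05905714]
```

View pics/w5.png

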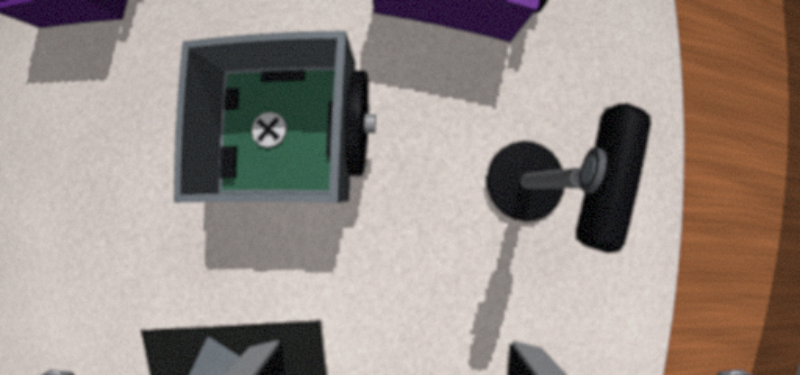

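The wrist view shows the mark at crop (268,130), which is full px (171,83). The lens ring is at crop (594,170), px (380,109), and the bar centre is at crop (614,178), px (393,114).

```bash
python3 - <<'E'
from g import *
from h import *
w=pickle.load(open("wrist5.pkl","rb"));t=pickle.load(open("c0.pkl","rb"))["top"];s=pickle.load(open("c0.pkl","rb"))["scene"]
k=1/1.5625
p=(268*k-.2,130*k-.2)
M=plane(w,*p,14,True);print("mark",M, plane(t,292.2,207.8,14))
print("bar",tri(ray(w,614*k-.2,178*k-.2,True),ray(t,317.4,118.6),ray(s,159.2,221.6)))
b=[np.array(x,float) for x in()]
e=[tri(ray(w,x*k-.2,y*k-.2,True),ray(t,a-.4,c-.4),ray(s,u-.4,v-.4)) for (x,y),(a,c),(u,v) in(((629,112),(307,116),(171,227)),((602,242),(328.4,122),(149.4,216)))];print(e)
for z in(165,175,185):print("ring",z,plane(w,594*k-.2,170*k-.2,z,True))
# housing rim corners
C=np.array([plane(w,x*k-.2,y*k-.2,90,True) for x,y in((184,42),(346,34),(350,198),(176,200))]);print(C.round(),C.mean(0))
E
```

```text
mark [535.96018768  -3.50770479  14.        ] [536.81614958  -4.53239073  14.        ]
bar (array([773.60502043, -51.09591556, 179.39891647]), [0.3, 0.8, 0.6])
[(array([780.05266723, -15.56691149, 184.18699828]), [3.3, 4.0, 1.3]), (array([766.3733708 , -84.86483838, 179.6329113 ]), [3.1, 1.8, 1.5])]
ring 165 [767.13481931 -46.31201918 165.        ]
ring 175 [762.63339788 -46.98848852 175.        ]
ring 185 [758.13197645 -47.66495787 185.        ]
[[486.  65.  90.]
 [614.  57.  90.]
 [617. -67.  90.]
 [480. -63.  90.]] [549.33139271  -2.13456499  90.        ]
```

```bash
python3 g.py 493 305 260 -53
```

```text
shift [ 436.4 -158.3  -14.1] turn [-2.00e-02  4.00e-02  5.28e+01]
at [ 649.8 -132.   246. ] psi -0.2 t 10.775 w 0.997 j [-0.06  0.64  0.4   1.43 -0.26  1.12  0.37] F [ 0.4  0.4 -0.1] ff 0.0
```

send_rows --moves "25 -9 -5 0 0 3; 75 -27 -14 0 0 9; 130 -47 -14 0 0 16; 185 -67 -14 0 0 23; 240 -87 -14 0 0 30; 295 -107 -14 0 0 37; 350 -127 -14 0 0 44; 395 -143 -14 0 0 50"

```text
t: 11.78
tcp_pos: [507.2, 266.2, 260.3]
tool_rot: [0.941, 0.34, 0.0, -0.0]
contact_force: [0.2, 0.1, 0.3]
width: 1.002
finger_force: 0.0
```

```bash
python3 g.py 493 305 260 -53
```

```text
shift [ 13.8 -38.9   0.4] turn [-0.05 -0.04  2.71]
at [507.2 266.2 260.3] psi -50.3 t 11.775 w 1.002 j [-0.95  0.53  0.66  1.68 -0.36  1.06 -1.05] F [0.2 0.1 0.3] ff 0.0
```

send_rows --moves "7 -19 0 0 0 1; 14 -39 0 0 0 3; 14 -39 0 0 0 3; 14 -39 0 0 0 3"

```text
t: 12.28
tcp_pos: [494.6, 301.8, 260.2]
tool_rot: [0.949, 0.316, 0.0, 0.0]
contact_force: [-0.4, -0.1, -0.1]
width: 0.999
finger_force: 0.0
```

```bash
python3 - <<'E'
from g import *
from h import *
goal(493,305,101,-53)
c=camera("wrist");pickle.dump(c,open("w6.pkl","wb"))
cv2.imwrite("pics/w6.png",cv2.resize(c["image"][90:290,120:390,::-1],(810,600))[:,:800])
E
```

```text
shift [  0.6  -3.6 159.2] turn [ 0.04 -0.01 -0.17]
at [494.6 301.8 260.2] psi -53.2 t 12.275 w 0.999 j [-1.02  0.54  0.67  1.66 -0.38  1.07 -1.16] F [-0.4 -0.1 -0.1] ff 0.0
```

View pics/w6.png

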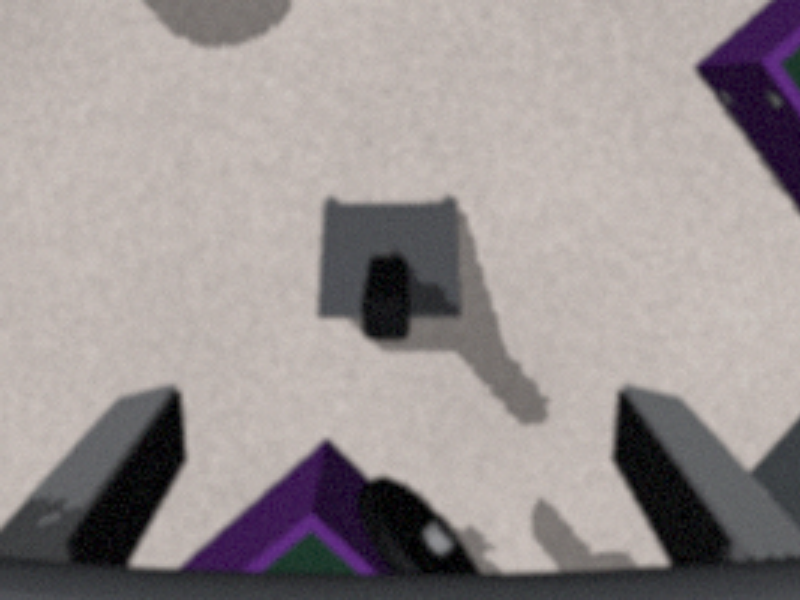

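The wrist view shows the mirror squared to the gripper, with the plate edge level at crop y=204. The grip's top face is centred near crop (386.5,316), and the fingers lie at either side. A purple box is near the fingers at the bottom of the view, on the robot side.

```bash
python3 - <<'E'
from g import *
from h import *
w=pickle.load(open("w6.pkl","rb"))
f=lambda x,y,z:plane(w,120+x/3-.3,90+y/3-.3,z,True)
T=f(386.5,316,155);print("top",T,"base",f(387,262,75))
a=f(330,204,9);b=f(455,203,9);print(a,b,np.degrees(np.arctan2(*(a-b)[1::-1]))-90)
print("purple corner near",f(326,440,90),f(380,490,88))
goal(T[0],T[1],103,-53)
E
```

```text
top [491.048348   303.47240509 155.        ] base [493.45621869 306.25228479  75.        ]
[489.81530477 339.1568429    9.        ] [526.68372944 290.80436298   9.        ] 37.32526476932635
purple corner near [419.23742325 282.86078235  90.        ] [413.52729426 250.28820333  88.        ]
shift [ -1.9  -3.7 157.3] turn [ 0.03 -0.01 -0.21]
at [494.7 301.7 260.3] psi -53.2 t 12.325 w 0.998 j [-1.02  0.54  0.67  1.66 -0.38  1.07 -1.16] F [-0.4  0.2  0.2] ff 0.0
```

send_rows --moves "-1 -3.5 25 0 0 0; -1 -3.5 60 0 0 0; -1 -3.5 100 0 0 0; -1 -3.5 130 0 0 0; -1 -3.5 150 0 0 0; -1 -3.5 157 0 0 0; -1 -3.5 157 0 0 0"

```text
t: 13.2
tcp_pos: [491.7, 304.9, 103.2]
tool_rot: [0.949, 0.316, 0.0, 0.0]
contact_force: [-0.0, -0.0, -0.2]
width: 1.001
finger_force: 0.0
```

send_rows --moves "0 0 0 0 0 0; 0 0 0 0 0 0; 0 0 0 0 0 0; 0 0 0 0 0 0; 0 0 0 0 0 0; 0 0 0 0 0 0; 0 0 0 0 0 0; 0 0 0 0 0 0" --hand 0 --force 30

```text
t: 14.2
tcp_pos: [491.1, 305.7, 102.9]
tool_rot: [0.949, 0.316, -0.0, -0.0]
contact_force: [-1.0, -0.3, -0.7]
width: 0.188
finger_force: 0.0
```

send_rows --moves "0 0 0 0 0 0; 0 0 0 0 0 0; 0 0 0 0 0 0; 0 0 0 0 0 0"

```text
t: 14.7
tcp_pos: [491.1, 305.6, 102.9]
tool_rot: [0.949, 0.316, -0.0, 0.0]
contact_force: [-0.3, -0.2, -1.4]
width: 0.167
finger_force: 30.0
```

```bash
python3 g.py 493 305 280 -53
```

```text
shift [   1.1    1.7 -177.1] turn [-0.    0.01 -0.1 ]
at [491.1 305.6 102.9] psi -53.1 t 14.7 w 0.167 j [-0.94  0.72  0.54  1.83 -0.53  0.74 -1.03] F [-0.3 -0.2 -1.4] ff 30.0
```

send_rows --moves "0 0 -6 0 0 0; 0 0 -20 0 0 0; 0 0 -45 0 0 0; 0 0 -75 0 0 0; 0 0 -110 0 0 0; 0 0 -140 0 0 0; 0 0 -160 0 0 0; 0 0 -165 0 0 0"

```text
t: 15.7
tcp_pos: [491.9, 305.8, 270.1]
tool_rot: [0.949, 0.316, 0.002, -0.001]
contact_force: [-0.5, 0.6, -1.2]
width: 0.171
finger_force: 30.0
```

```bash
python3 g.py 532.4 -3.2 252 78.9
```

```text
shift [-153.2  271.4   17.6] turn [ 2.2000e-01 -1.0000e-01 -1.3201e+02]
at [491.9 305.8 270.1] psi -53.1 t 15.7 w 0.171 j [-1.03  0.53  0.68  1.65 -0.37  1.09 -1.17] F [-0.5  0.6 -1.2] ff 30.0
```

send_rows --moves "-4 8 0 0 0 -4; -14 26 0 0 0 -12; -25 46 0 0 0 -21; -37 66 0 0 0 -30; -49 86 0 0 0 -39; -60 106 0 0 0 -48; -70 124 0 0 0 -57; -77 136 0 0 0 -66"

```text
t: 16.7
tcp_pos: [510.9, 149.1, 267.6]
tool_rot: [0.622, 0.783, -0.001, -0.0]
contact_force: [0.1, 0.3, -1.3]
width: 0.172
finger_force: 30.0
```

```bash
python3 g.py 532.4 -3.2 262 78.9
```

```text
shift [-153.2  -13.6    5.7] turn [-8.000e-02 -1.000e-02 -6.579e+01]
at [510.9 149.1 267.6] psi 13.1 t 16.7 w 0.172 j [-0.61  0.41  0.39  1.77 -0.18  1.    0.08] F [ 0.1  0.3 -1.3] ff 30.0
```

send_rows --moves "-8 -1 0 0 0 -5; -28 -3 1 0 0 -14; -52 -5 2 0 0 -24; -77 -7 3 0 0 -34; -102 -9 4 0 0 -44; -127 -11 5 0 0 -53; -145 -13 6 0 0 -61; -153 -14 6 0 0 -66"

```text
t: 17.7
tcp_pos: [531.1, -3.4, 261.4]
tool_rot: [0.096, 0.995, -0.0, -0.001]
contact_force: [-0.9, 0.0, -2.1]
width: 0.168
finger_force: 30.0
```

send_rows --moves "0 0 5 0 0 0; 0 0 10 0 0 0; 0 0 10 0 0 0; 0 0 10 0 0 0"

```text
t: 18.2
tcp_pos: [531.7, -1.1, 251.9]
tool_rot: [0.097, 0.995, 0.0, -0.0]
contact_force: [-0.1, 0.8, -1.7]
width: 0.169
finger_force: 30.0
```

```bash
python3 - <<'E'
from g import *
from h import *
goal(532.4,-3.2,252,78.9)
im=[]
for n in("scene","top","wrist"):
    c=camera(n);pickle.dump(c,open(n+"7.pkl","wb"));im.append(c["image"][:,:,::-1])
a=cv2.resize(im[0][120:270,130:330],(800,600))
cv2.imwrite("pics/p7.png",np.vstack([cv2.resize(im[0][120:270,130:330],(400,300)),np.zeros((0,400,3),np.uint8)]))
cv2.imwrite("pics/p7.png",np.hstack([cv2.resize(im[0][110:270,130:290],(400,400),interpolation=2),cv2.resize(im[2][60:360,100:400],(400,400),interpolation=2)]))
E
```

```text
shift [-1.1 -1.9 -0.1] turn [-0.   -0.01  0.02]
at [531.7  -1.1 251.9] psi 78.9 t 18.2 w 0.169 j [-0.14  0.41  0.12  1.79 -0.06  0.95  1.39] F [-0.1  0.8 -1.7] ff 30.0
```

View pics/p7.png

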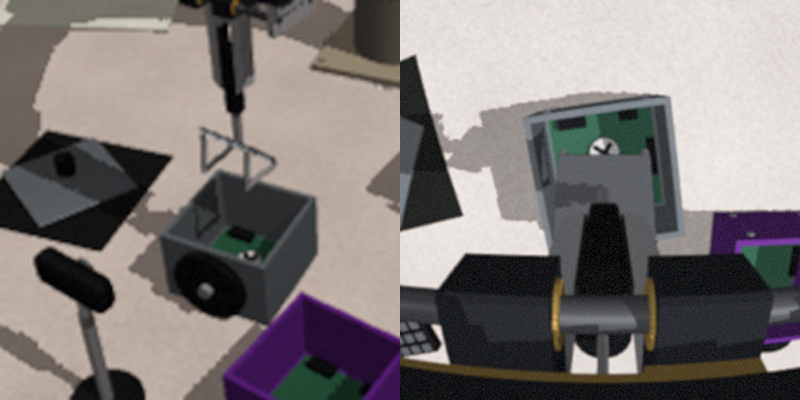

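The scene view shows the mirror hanging over the open housing with its face towards the webcam. In the wrist view the plate's lower edge runs from about crop (563,153) to (651,153), and the handle is square in the fingers. I'll check the plate position and yaw from that edge.

```bash
python3 - <<'E'
from g import *
from h import *
w=pickle.load(open("wrist7.pkl","rb"));s=pickle.load(open("scene7.pkl","rb"))
f=lambda x,y,z:plane(w,100+x*.75-.12,60+y*.75-.12,z,True)
yaw=np.radians(168.9);ex=np.array([np.cos(yaw),np.sin(yaw),0])
st=get_state();face=np.r_[st["tcp_pos"][:2],0]-4*ex
print("face",face)
a=f(563,153,158);b=f(651,153,158);m=(a+b)/2;print("edge",a,b,"mid",m,"exp",face+21*ex,"yaw",np.degrees(np.arctan2(*(a-b)[1::-1])),np.linalg.norm(a-b))
# scene: feet wires, grip bottom
g=lambda x,y:(130+x*.4-.3,110+y*.4-.3)
print("grip bottom px",g(236,112),"expect",proj(s,np.r_[st["tcp_pos"][:2],149+75]))
for z in(149,):
  for X in(-27,29):
    for Y in(-32,32):
      ey=np.array([-ex[1],ex[0],0]);P=face+X*ex+Y*ey;P[2]=z;u=proj(s,P);print(X,Y,((u[0]-130)/.4,(u[1]-110)/.4))
E
```

```text
face [535.78786713  -2.11794683   0.        ]
edge [571.06314905 350.61609226 158.        ] [605.93333181 575.45660272 158.        ] mid [588.49824043 463.03634749 158.        ] exp [515.18072118   1.92501447   0.        ] yaw -98.81568594049055 227.52842633296413
grip bottom px (224.1, 154.5) expect (np.float64(224.46310463950567), np.float64(152.97908392503837))
-27 -32 (np.float64(247.74462663877677), np.float64(189.3431046484561))
-27 32 (np.float64(200.67074878841638), np.float64(169.42223366945953))
29 -32 (np.float64(278.3514913220087), np.float64(161.87776208000088))
29 32 (np.float64(232.06364694676026), np.float64(143.3671634833422))
```

```bash
python3 - <<'E'
from g import *
from h import *
w=pickle.load(open("wrist7.pkl","rb"))
f=lambda x,y,z:plane(w,100+(x-400)*.75-.12,60+y*.75-.12,z,True)
a=f(563,153,158);b=f(651,153,158);print(a,b,(a+b)/2,np.degrees(np.arctan2(*(a-b)[1::-1]))+90,np.linalg.norm(a-b))
goal(532.4,-3.2,251,78.9)
E
```

```text
[505.65136703 -25.97541381 158.        ] [517.47877097  34.91544308 158.        ] [511.565069     4.47001463 158.        ] -10.992220625747379 62.02889598490542
shift [-0.9 -1.7  1.1] turn [0.01 0.02 0.01]
at [531.9  -1.3 252.1] psi 78.9 t 18.35 w 0.169 j [-0.14  0.41  0.12  1.79 -0.06  0.95  1.39] F [ 0.4 -0.9 -2.3] ff 30.0
```

send_rows --moves "-1.5 -1.5 0 0 0 0; -2.5 -3 0 0 0 0; -2.5 -3 0 0 0 0; -2.5 -3 0 0 0 0; -2.5 -3 0 0 0 0; -2.5 -3 0 0 0 0; -2.5 -3 0 0 0 0; -2.5 -3 0 0 0 0"

```text
t: 19.35
tcp_pos: [533.6, -5.0, 252.0]
tool_rot: [0.097, 0.995, 0.0, -0.0]
contact_force: [-0.3, 0.5, -1.1]
width: 0.17
finger_force: 30.0
```

```bash
python3 - <<'E'
from g import *
goal(533.9,-4.7,252,78.9)
print(np.abs(get_state()["qvel"]).max());print(sign_off())
E
```

```text
shift [-0.2  0.3 -0. ] turn [ 0. -0. -0.]
at [533.6  -5.  252. ] psi 78.9 t 19.35 w 0.17 j [-0.13  0.41  0.12  1.78 -0.06  0.95  1.4 ] F [-0.3  0.5 -1.1] ff 30.0
0.001743206230456053
the job is handed in; nothing more can be done
None
```

The job is handed in, with no verdict returned: the lid lies knob up near the middle of the pad, and the gripper holds the mirror still and upright about 180 mm up, at lens height by my measurement, above the mark and facing the webcam.

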